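# Sweep the small desk things into the open tray

### The arm

A 6-joint arm with a two-finger parallel gripper is mounted at the origin on a cart in front of the work surface, level with it; the furniture and walls round the work are solid. World frame = base frame: x ahead of the robot, y to its left, z up, the work surface at z = 0. Lengths are in m, angles in degrees, forces in N, time in s.
With the tool pointing down it reaches from about 0.35 to 0.875 m from the base axis. Payload 4.2 kg.
Tool frame: the origin (TCP) lies midway between the tips of the shut fingers; the grasp point (between the pads) lies 19 mm behind it; z points along the fingers, y is the line along which they close (so a half turn about z gives the same grasp; the last joint's range is limited). The gripper opens to 87 mm and grips with 3 to 60 N. Pads are 19 mm wide; open, the fingers measure 117 mm over their backs; the gripper's body (75 mm by 190 mm) begins 51 mm behind the grasp point.
Start: joints at [90.161, 22.042, 0.453, 0, -68.411, -14.817], TCP at [0.158, 0.605, 0.223] pointing down, gripper open.
Joint ranges: [-179.83, 179.83], [-69.29, 118.12], [-61.27, 80.66], [-181.25, 117.63], [-171.15, -9.14], [-177.46, 177.46]. Speed limits (degrees/s): [159.86, 159.86, 180, 180, 180, 180].

### API

Orientations are given as a 3x3 rotation matrix whose columns are the frame's x, y, z axes.
In Python, from station import r, camrig gives the robot as it stands (r), with the cameras (camrig).
- The arm moves only by the shell command python3 steer.py 'ROWS'. ROWS is a JSON list of rows, 1 to 8 of them, each of 7 numbers: the opening from 0.0 (shut) to 1.0 (fully open), then dx, dy, dz in m, then a rotation vector rx, ry, rz in degrees; each row is the pose to reach, as a shift and turn from the pose commanded when the command began, along the tool's axes at that moment; what a row does not reach only later rows make up. A row lasts 1/10 s, in which the tool goes at most 0.05 m and 8.59 degrees, less where a joint would pass 70% of its speed; a pose out of reach is approached as far as the arm can. The fingers move at their own pace and stop on an object; the grip force is fixed at half the most. Time passes only in rows, so rows that do not move let the fingers close. It prints the time, the measured TCP pose, the force, the opening and the grip force at its end.
- r.sense(): the state, without advancing time (a new reading comes with each control period).
- camrig.capture(name): name is "scene" or "top" or "wrist"; returns a dict with "pixels" (480x640x3 uint8, red, green, blue), "z_map" (480x640 float32, m along the optical axis (not along the pixel's ray), 0 where there is no reading), "K" (3x3 intrinsics, pixels), "distortion" ([k1, k2, p1, p2, k3] as OpenCV has them; the pictures are not rectified), "world_from_camera" (4x4, takes a point from camera to world coordinates). Camera axes: x right, y up, looking along -z (the intrinsics and any distortion apply to the point x, -y, -z); pixel columns grow to the right and rows downward; lengths in m; the calibration is good to about 2 mm. A picture is of the moment at which its call begins.
- r.finish_job(): hands the job in; it is judged then, once.
The state is a dict: "time_s": time; "joints": joint angles; "joint_velocities": joint speeds; "effort": joint torques, N m; "tcp_pos": TCP position; "ee_rot": TCP orientation; "wrist_force": force on the tool from outside, world axes, zero at the start; "moment": the same for the moment, N m; "gripper_width": opening from 0.0 (shut) to 1.0 (fully open); "gripper_force": force on a finger pad.
Only numpy, scipy, OpenCV 4.12 (cv2) and the standard library are available. Lean on these libraries where they do the work, as an engineer would, in place of code of your own. Each camera call takes 0.05 s, during which the arm holds its last target. There are 200 camera calls.

### The job

Tidy the desk: with the fingertips, sweep the eraser, the USB stick and the pencil sharpener along the desk top and over the sloping lip into the low open-fronted tray, so that all three lie wholly inside it, past the lip. Push them only, never lift them, and leave the white glue bottle, the wooden stamp and the large plastic cap standing where they are.

Things in the scene. Friction and masses are not known exactly. Their poses are not given: they have to be found in the camera images.
- tray: low open-fronted tray of grey sheet metal, fixed. Origin on the desk under its middle; x points from the mouth inward, z up. Open mouth at x = -75 mm, where a full-width lip slopes up from the desk to the 3 mm thick floor at x = -55 mm; level floor from there to the back wall (inner face x = +75). Inner faces of the side walls at y = -85 and +85. Walls 4 mm thick, 28 mm high.
- eraser: eraser in a paper sleeve, a block 22 x 48 x 12 mm (x, y, z), about 16 g, loose, lying flat. Origin at the middle of its underside; its long axis is y.
- usb_stick: USB memory stick with a bare metal plug, 18 x 54 x 8 mm (x, y, z), about 12 g, loose, lying flat. Origin at the middle of its underside; its long axis is y, plug (14 mm long, narrower) towards +y.
- sharpener: small metal pencil sharpener, a block 25 x 15 x 12 mm (x, y, z), about 20 g, loose, lying flat, blade up. Origin at the middle of its underside; its long axis is x, the pencil hole in its -x end.
- glue_bottle: white glue bottle with a nozzle, standing upright, 31 mm diameter, 125 mm high, loose; bystander. Origin at the centre of its foot.
- stamp: wooden-handled rubber stamp standing upright, 34 mm diameter, 73 mm high, loose; bystander. Origin at the centre of its foot.
- red_cap: large red plastic cap standing mouth down, 73 mm diameter, 64 mm high, loose; bystander. Origin at the centre of its underside.
- eraser_end1 (a point): middle of an end of the eraser, +24 mm along its y axis from its origin, 6 mm above its underside
- eraser_end2 (a point): middle of an end of the eraser, -24 mm along its y axis from its origin, 6 mm above its underside
- usb_stick_end1 (a point): middle of an end of the USB stick, +27 mm along its y axis from its origin, 4 mm above its underside
- usb_stick_end2 (a point): middle of an end of the USB stick, -27 mm along its y axis from its origin, 4 mm above its underside
- sharpener_end1 (a point): middle of an end of the pencil sharpener, +12.5 mm along its x axis from its origin, 5 mm above its underside
- sharpener_end2 (a point): middle of an end of the pencil sharpener, -12.5 mm along its x axis from its origin, 5 mm above its underside

How it is judged:
By the outcome, as a careful person would: the job done as asked, in the order asked, and still so for the second after the job is handed in, with the robot touching nothing.
It also fails if it takes over 72 s, if anything falls off the work surface, if the arm or the gripper's body presses on something with over 40 N, if the wrist force passes 120 N, or if a joint passes its speed limit or range.

## Working session

There is one attempt and no reset: what is moved stays moved. The work goes in short steps, Python scripts to look and compute and a shell command to move; the robot and the scene stay as the last step left them, time stands still between calls to the robot, and variables do not carry over. Pictures are saved under pics/ and viewed, at most 10 in all, crops included, and the job is handed in when it is done.

```bash
ls; mkdir -p pics; cat > h.py <<'E'
import numpy as np, cv2
from station import r, camrig
def cap(n,f):
    c=camrig.capture(n); np.savez('pics/'+f+'.npz',**c); cv2.imwrite('pics/'+f+'.png',c['pixels'][:,:,::-1]); return c
def world(c,u,v,z=None):
    "pixel -> world; on plane z if given, else by depth map"
    K=np.array(c['K']);T=np.array(c['world_from_camera'])
    p=cv2.undistortPoints(np.array([[[u,v]]],float),K,np.array(c['distortion'],float))[0,0]
    d=np.array([p[0],-p[1],-1.])
    R,t=T[:3,:3],T[:3,3]
    s=(z-t[2])/(R@d)[2] if z is not None else float(c['z_map'][int(round(v)),int(round(u))])
    return R@d*s+t
E
python3 - <<'E'
from h import *
c=cap('top','top0'); s=r.sense(); print(s['time_s'],s['tcp_pos'],s['ee_rot'],c['world_from_camera'])
cap('scene','scene0')
E
```

```text
pics
station.py
steer.py
0.05 [0.1579725  0.60407839 0.22147785] [[ 9.67401346e-01 -2.53247715e-01 -4.81364148e-04]
 [-2.53248162e-01 -9.67399029e-01 -2.11804079e-03]
 [ 7.07177790e-05  2.17090009e-03 -9.99997641e-01]] [[ 0.0150814   0.991315   -0.13064121  0.44206958]
 [-0.99979753  0.01321011 -0.01517869  0.01069102]
 [-0.01332108  0.13084368  0.99131351  0.88757087]
 [ 0.          0.          0.          1.        ]]
```

View pics/top0.png

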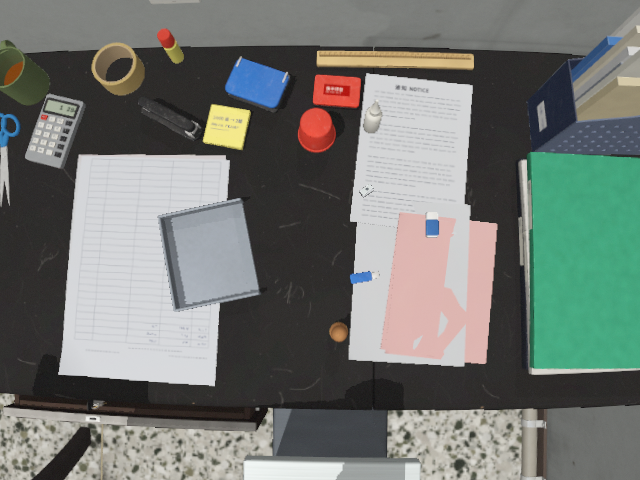

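View pics/scene0.png

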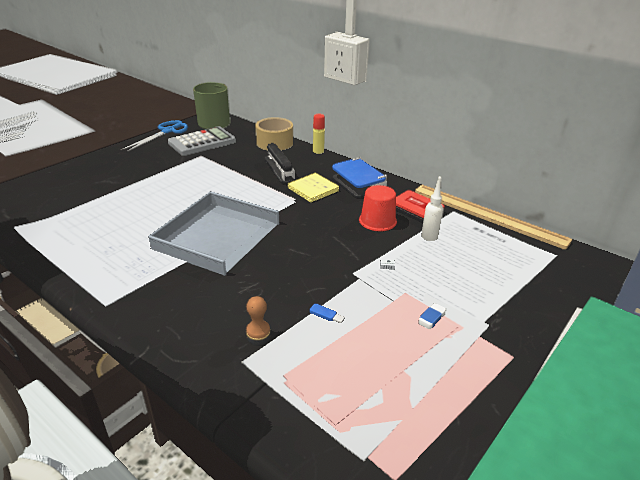

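Top view: tray around (209,255), mouth on its right side (245,200)-(260,295). Eraser (432,225), USB (365,277), sharpener (366,190), cap (316,130), glue bottle (372,117), stamp (339,332). Next, an enlarged crop.

```bash
python3 - <<'E'
import cv2,numpy as np
i=cv2.imread('pics/top0.png')
a=cv2.resize(i[170:300,340:450],None,fx=4.6,fy=4.6,interpolation=cv2.INTER_CUBIC) 
b=cv2.resize(i[190:320,150:270],None,fx=2.4,fy=2.4,interpolation=cv2.INTER_CUBIC)
o=np.zeros((598,800,3),np.uint8); o[:a.shape[0],:a.shape[1]]=a; o[:b.shape[0],510:510+b.shape[1]]=b
for k in range(0,110,10): cv2.putText(o,str(340+k),(int(k*4.6),8),0,.3,(0,255,255));cv2.line(o,(int(k*4.6),9),(int(k*4.6),14),(0,255,255))
for k in range(10,130,10): cv2.putText(o,str(170+k),(0,int(k*4.6)),0,.3,(0,0,255))
cv2.imwrite('pics/crop0.png',o)
E
```

```text
(no output)
```

View pics/crop0.png

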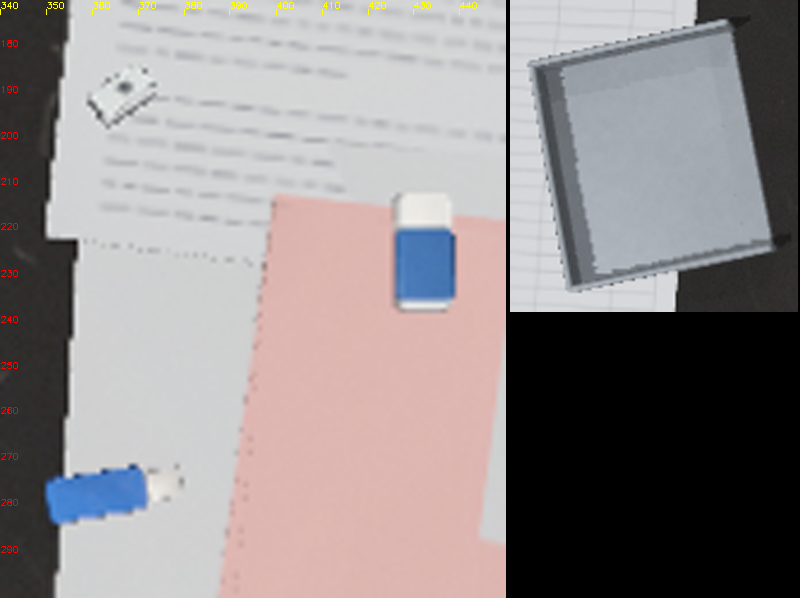

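Crop: eraser centre (432.2,224.8), ends at rows 212 and 237.6. USB ends (350.2,278.7) and (379.8,274.8). Sharpener centre (366.5,190.9). Tray rim corners (158.3,216.3), (241.7,199.2), (175,310.8), (260.4,292).

```bash
cat > m.py <<'E'
from h import *
c=np.load('pics/top0.npz')
P=dict(er_c=(432.2,224.8,.012),er_e1=(432.2,212,.012),er_e2=(432.2,237.6,.012),usb_l=(350.2,278.7,.008),usb_r=(379.8,274.8,.008),
 sh=(366.5,190.9,.012),sh_a=(361.1,194.3,.012),sh_b=(372.2,187.2,.012),
 t_bl=(158.3,216.3,.028),t_fl=(241.7,199.2,.028),t_br=(175,310.8,.028),t_fr=(260.4,292,.028),
 cap=(316,130,.064),stamp_top=(339,332,.073),cap_bot=(318,150,0))
for k,(u,v,z) in P.items(): print(k,world(c,u,v,z).round(3), world(c,u,v).round(3))
z=c['z_map']
# bystanders: points by colour/height near
uu,vv=np.meshgrid(np.arange(640),np.arange(480))
K=c['K'];p=cv2.undistortPoints(np.dstack([uu,vv]).reshape(-1,1,2).astype(float),K,c['distortion'])[:,0]
X=np.c_[p[:,0],-p[:,1],-np.ones(len(p))]*z.reshape(-1,1)
W=(X@c['world_from_camera'][:3,:3].T+c['world_from_camera'][:3,3]).reshape(480,640,3)
for n,(a,b,cc,d,h) in dict(cap=(290,340,100,160,.03),glue=(355,388,95,136,.03),stamp=(325,352,318,348,.02)).items():
    q=W[cc:d,a:b].reshape(-1,3); q=q[q[:,2]>h]; print(n,q.min(0).round(3),q.max(0).round(3),len(q))
E
python3 m.py
cat >> h.py <<'E'
C=np.array([.517,.225]);U=np.array([-.21,.978]);N=np.array([.978,.21])
def tr(p): d=np.array(p)[:2]-C; return np.array([d@U,d@N]).round(4)
def wr(u,n): return (C+u*U+n*N)
def delta(x,y,z,psi):
    s=r.sense();R=np.array(s['ee_rot']);a=np.radians(psi)
    G=np.array([[np.cos(a),np.sin(a),0],[np.sin(a),-np.cos(a),0],[0,0,-1]])
    d=R.T@(np.array([x,y,z])-s['tcp_pos']); rv=np.degrees(cv2.Rodrigues(R.T@G)[0].ravel())
    print('t',s['time_s'],'tcp',np.round(s['tcp_pos'],4),'tr',tr(s['tcp_pos']),'psi',np.degrees(np.arctan2(R[1,0],R[0,0])).round(1),'F',np.round(s['wrist_force'],1)); print('d',d.round(4),'rv',rv.round(2))
E
python3 - <<'E'
from h import *
for p in [(.578,-.179),(.4815,-.056),(.64,-.058),(.386,-.008),(.738,.036)]: print(tr(p))
delta(.587,-.223,.15,-78)
E
```

```text
[-0.4079 -0.0252]
[-0.2674 -0.0937]
[-0.3026  0.0609]
[-0.2004 -0.177 ]
[-0.2313  0.1764]
t 0.1 tcp [0.158  0.6041 0.2216] tr [ 0.4462 -0.2715] psi -14.7 F [0.6 0.4 0.4]
d [0.6244 0.6914 0.073 ] rv [ 0.1  -0.07 63.33]
```

```bash
G='[0.2,0.624,0.691,0.07,0.1,-0.07,63.3]'; python3 steer.py '[[0.23,0.624,0.691,0.07,0.1,-0.07,63.3],[0.23,0.624,0.691,0.07,0.1,-0.07,63.3],[0.23,0.624,0.691,0.07,0.1,-0.07,63.3],[0.23,0.624,0.691,0.07,0.1,-0.07,63.3],[0.23,0.624,0.691,0.07,0.1,-0.07,63.3],[0.23,0.624,0.691,0.07,0.1,-0.07,63.3],[0.23,0.624,0.691,0.07,0.1,-0.07,63.3],[0.23,0.624,0.691,0.07,0.1,-0.07,63.3]]'; python3 -c "
from h import *
delta(.587,-.223,.1,-78)"
```

```text
time_s: 0.9
tcp_pos: [0.3421, 0.2485, 0.1924]
ee_rot: [[0.206, -0.979, 0.0], [-0.979, -0.206, 0.002], [-0.002, -0.001, -1.0]]
wrist_force: [1.6, 0.5, 0.1]
gripper_width: 0.356
gripper_force: 0.0
t 0.9 tcp [0.3421 0.2485 0.1924] tr [ 0.0598 -0.1662] psi -78.1 F [1.6 0.5 0.1]
d [ 0.512  -0.1427  0.0915] rv [-0.04  0.11 -0.14]
```

```bash
python3 steer.py '[[0.23,0.512,-0.143,0.09,0,0,0],[0.23,0.512,-0.143,0.09,0,0,0],[0.23,0.512,-0.143,0.09,0,0,0],[0.23,0.512,-0.143,0.09,0,0,0],[0.23,0.512,-0.143,0.09,0,0,0],[0.23,0.512,-0.143,0.09,0,0,0],[0.23,0.512,-0.143,0.09,0,0,0],[0.23,0.512,-0.143,0.09,0,0,0]]'; python3 -c "
from h import *
delta(.587,-.223,.006,-78)"
```

```text
time_s: 1.7
tcp_pos: [0.5253, -0.1007, 0.1246]
ee_rot: [[0.208, -0.978, -0.0], [-0.978, -0.208, 0.002], [-0.002, -0.0, -1.0]]
wrist_force: [0.5, 1.2, -0.0]
gripper_width: 0.23
gripper_force: 0.0
t 1.7 tcp [ 0.5253 -0.1007  0.1246] tr [-0.3203 -0.0603] psi -78.0 F [ 0.5  1.2 -0. ]
d [ 0.1327 -0.0348  0.1183] rv [-0.02  0.11  0.03]
```

```bash
python3 steer.py '[[0.23,0.046,-0.012,0,0,0,0],[0.23,0.09,-0.024,0,0,0,0],[0.23,0.133,-0.035,0.03,0,0,0],[0.23,0.133,-0.035,0.06,0,0,0],[0.23,0.133,-0.035,0.09,0,0,0],[0.23,0.133,-0.035,0.1,0,0,0],[0.23,0.133,-0.035,0.1,0,0,0]]'; python3 -c "
from h import *
delta(.587,-.223,.006,-78)"
```

```text
time_s: 2.4
tcp_pos: [0.5856, -0.221, 0.0231]
ee_rot: [[0.209, -0.978, -0.004], [-0.978, -0.209, 0.002], [-0.003, 0.003, -1.0]]
wrist_force: [-0.6, -0.5, -0.3]
gripper_width: 0.227
gripper_force: 0.0
t 2.4 tcp [ 0.5856 -0.221   0.0231] tr [-0.4506 -0.0266] psi -78.0 F [-0.6 -0.5 -0.3]
d [ 0.0023 -0.001   0.0171] rv [0.19 0.18 0.05]
```

```bash
python3 steer.py '[[0.23,0,0,0.009,0,0,0],[0.23,0,0,0.017,0,0,0],[0.23,0,0,0.017,0,0,0],[0.23,-0.01,0,0.017,0,0,0],[0.23,-0.02,0,0.017,0,0,0],[0.23,-0.03,0,0.017,0,0,0],[0.23,-0.04,0,0.017,0,0,0],[0.23,-0.05,0,0.017,0,0,0]]'; python3 -c "
from h import *
delta(*wr(-.3,-.02),.006,-78)"
```

```text
time_s: 3.2
tcp_pos: [0.5764, -0.1712, 0.0084]
ee_rot: [[0.209, -0.978, 0.001], [-0.978, -0.209, 0.002], [-0.002, -0.001, -1.0]]
wrist_force: [0.1, 0.5, 1.2]
gripper_width: 0.235
gripper_force: 0.1
t 3.2 tcp [ 0.5764 -0.1712  0.0084] tr [-0.3999 -0.0251] psi -77.9 F [0.1 0.5 1.2]
d [-0.0997 -0.005   0.0025] rv [-0.07  0.1   0.08]
```

```bash
python3 steer.py '[[0.23,-0.012,-0.001,0.001,0,0,0],[0.23,-0.024,-0.002,0.002,0,0,0],[0.23,-0.036,-0.002,0.002,0,0,0],[0.23,-0.048,-0.003,0.002,0,0,0],[0.23,-0.06,-0.004,0.002,0,0,0],[0.23,-0.072,-0.004,0.002,0,0,0],[0.23,-0.084,-0.005,0.002,0,0,0],[0.23,-0.096,-0.006,0.002,0,0,0]]'; python3 -c "
from h import *
delta(*wr(-.15,-.01),.006,-78)
c=cap('top','top1')
i=c['pixels'][:,:,::-1][160:360,230:450]; cv2.imwrite('pics/c1.png',cv2.resize(i,None,fx=2.7,fy=2.7))"
```

```text
time_s: 4.0
tcp_pos: [0.5622, -0.0761, 0.0062]
ee_rot: [[0.209, -0.978, 0.0], [-0.978, -0.209, 0.002], [-0.002, -0.001, -1.0]]
wrist_force: [0.5, -0.3, 0.6]
gripper_width: 0.231
gripper_force: 0.0
t 4.0 tcp [ 0.5622 -0.0761  0.0062] tr [-0.304  -0.0191] psi -78.0 F [ 0.5 -0.3  0.6]
d [-0.1539 -0.0088  0.0005] rv [-0.05  0.11  0.04]
```

View pics/c1.png

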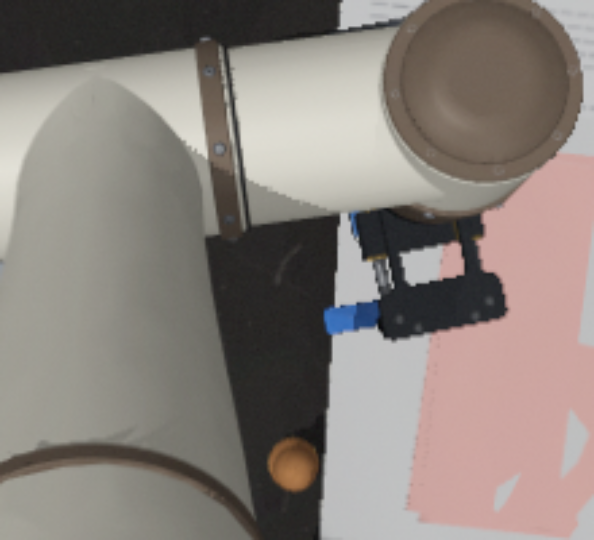

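The arm hides most of the view. A blue patch of the eraser shows at crop (355,222), just ahead of the finger, and the USB is undisturbed at (350,318). I'll continue.

```bash
python3 steer.py '[[0.23,-0.014,-0.001,0,0,0,0],[0.23,-0.028,-0.002,0,0,0,0],[0.23,-0.042,-0.002,0,0,0,0],[0.23,-0.056,-0.003,0,0,0,0],[0.23,-0.07,-0.004,0,0,0,0],[0.23,-0.084,-0.005,0,0,0,0],[0.23,-0.098,-0.006,0,0,0,0],[0.23,-0.112,-0.007,0,0,0,0]]'; python3 -c "
from h import *
delta(*wr(-.08,0),.006,-78)
c=cap('wrist','w1')"
```

```text
time_s: 4.85
tcp_pos: [0.5456, 0.0351, 0.0065]
ee_rot: [[0.209, -0.978, 0.0], [-0.978, -0.209, 0.002], [-0.002, -0.001, -1.0]]
wrist_force: [-0.5, -0.9, -1.4]
gripper_width: 0.229
gripper_force: 0.0
t 4.85 tcp [0.5456 0.0351 0.0065] tr [-0.1917 -0.0119] psi -78.0 F [-0.5 -0.9 -1.4]
d [-0.1117 -0.0118  0.0007] rv [-0.05  0.11  0.05]
```

View pics/w1.png

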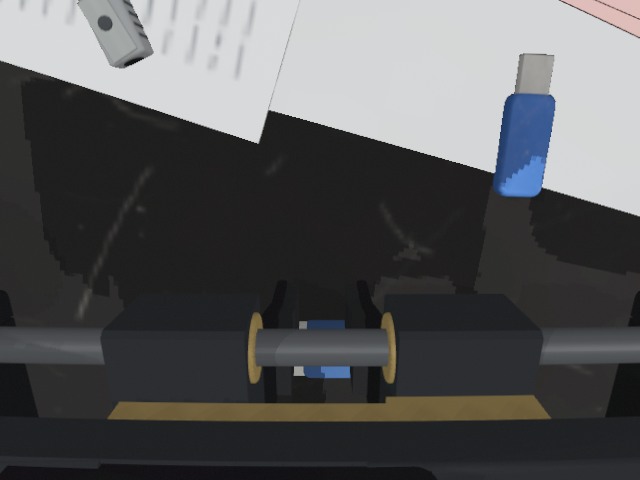

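The wrist view shows the eraser (blue, white end at left) through the finger gap at (325,350), centred in front of the fingers. USB at (525,130) and sharpener at (115,30) are untouched.

```bash
python3 steer.py '[[0.23,-0.014,-0.001,0,0,0,0],[0.23,-0.028,-0.003,0,0,0,0],[0.23,-0.042,-0.004,0,0,0,0],[0.23,-0.056,-0.006,0,0,0,0],[0.23,-0.07,-0.007,0,0,0,0],[0.23,-0.084,-0.008,0,0,0,0],[0.23,-0.098,-0.01,-0.001,0,0,0],[0.23,-0.11,-0.011,-0.002,0,0,0]]'; python3 steer.py '[[0.23,-0.014,0,-0.001,0,0,0],[0.23,-0.028,0,-0.001,0,0,0],[0.23,-0.042,0,-0.001,0,0,0],[0.23,-0.056,0,-0.001,0,0,0],[0.23,-0.07,0,-0.001,0,0,0],[0.23,-0.084,0,-0.001,0,0,0],[0.23,-0.094,0,-0.001,0,0,0],[0.23,-0.102,0,-0.001,0,0,0]]'; python3 -c "
from h import *
delta(*wr(-.08,0),.006,-78)
"
```

```text
time_s: 5.7
tcp_pos: [0.5336, 0.1451, 0.0087]
ee_rot: [[0.209, -0.978, 0.001], [-0.978, -0.209, 0.002], [-0.002, -0.001, -1.0]]
wrist_force: [0.6, -0.4, 0.6]
gripper_width: 0.231
gripper_force: 0.0
time_s: 6.5
tcp_pos: [0.512, 0.2445, 0.0098]
ee_rot: [[0.209, -0.978, 0.0], [-0.978, -0.209, 0.002], [-0.002, -0.001, -1.0]]
wrist_force: [-0.4, -0.9, 0.4]
gripper_width: 0.231
gripper_force: 0.1
t 6.5 tcp [0.512  0.2445 0.0098] tr [ 0.0201 -0.0007] psi -77.9 F [-0.4 -0.9  0.4]
d [ 0.1002 -0.0008  0.0036] rv [-0.04  0.11  0.07]
```

```bash
python3 steer.py '[[0.23,0.02,0,-0.001,0,0,0],[0.0,0.03,0,-0.04,0,0,0],[0.0,0.04,0,-0.09,0,0,0],[0.0,0.08,0,-0.13,0,0,-8],[0.0,0.13,0,-0.13,0,0,-16],[0.0,0.18,0,-0.13,0,0,-24],[0.0,0.23,0,-0.13,0,0,-32],[0.0,0.28,0,-0.13,0,0,-40]]'; python3 -c "
from h import *
delta(.488,-.121,.04,7)
"
```

```text
time_s: 7.3
tcp_pos: [0.5668, -0.0127, 0.1397]
ee_rot: [[0.781, -0.624, 0.001], [-0.624, -0.781, 0.002], [-0.001, -0.002, -1.0]]
wrist_force: [0.8, 0.5, 0.1]
gripper_width: 0.003
gripper_force: 0.0
t 7.3 tcp [ 0.5668 -0.0127  0.1397] tr [-0.243  -0.0012] psi -38.6 F [0.8 0.5 0.1]
d [0.0061 0.134  0.0994] rv [-1.400e-01 -2.000e-02 -4.563e+01]
```

```bash
python3 steer.py '[[0,0.002,0.045,0,0,0,-8],[0,0.004,0.09,0,0,0,-16],[0,0.006,0.134,0.02,0,0,-24],[0,0.006,0.134,0.06,0,0,-32],[0,0.006,0.134,0.1,0,0,-40],[0,0.006,0.134,0.1,0,0,-45.5],[0,0.006,0.134,0.1,0,0,-45.5]]'; python3 -c "
from h import *
delta(.488,-.121,.006,7)
c=cap('top','top2'); i=c['pixels'][:,:,::-1][160:360,150:450]; cv2.imwrite('pics/c2.png',cv2.resize(i,None,fx=2.6,fy=2.6))
"
```

```text
time_s: 8.0
tcp_pos: [0.4865, -0.1191, 0.0379]
ee_rot: [[0.994, 0.113, -0.002], [0.114, -0.994, 0.002], [-0.002, -0.002, -1.0]]
wrist_force: [1.0, -0.2, 0.5]
gripper_width: 0.009
gripper_force: 0.0
t 8.0 tcp [ 0.4865 -0.1191  0.0379] tr [-0.3301 -0.1021] psi 6.5 F [ 1.  -0.2  0.5]
d [0.0013 0.0021 0.0319] rv [-0.11  0.13 -0.48]
```

View pics/c2.png

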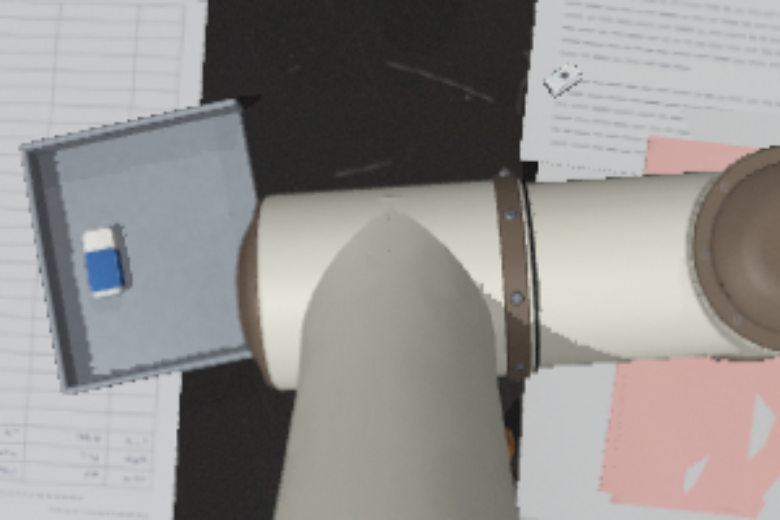

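The eraser lies well inside the tray at crop (102,262). Sharpener is unmoved at (563,80). Now I lower behind the USB plug and push.

```bash
python3 steer.py '[[0,0.001,0.001,0.016,0,0,-0.5],[0,0.001,0.002,0.033,0,0,-0.5],[0,0.001,0.002,0.033,0,0,-0.5],[0,0.001,-0.008,0.033,0,0,-0.5],[0,0.001,-0.018,0.033,0,0,-0.5],[0,0.002,-0.028,0.033,0,0,-0.5],[0,0.003,-0.04,0.033,0,0,-0.5],[0,0.004,-0.052,0.033,0,0,-0.5]]'; python3 -c "
from h import *
delta(.4815,-.0,.006,7)
c=cap('wrist','w2')
"
```

```text
time_s: 8.85
tcp_pos: [0.4858, -0.0655, 0.0069]
ee_rot: [[0.992, 0.124, 0.002], [0.124, -0.992, 0.002], [0.002, -0.002, -1.0]]
wrist_force: [-0.3, -0.5, 2.3]
gripper_width: 0.005
gripper_force: 1.0
t 8.85 tcp [ 0.4858 -0.0655  0.0069] tr [-0.2775 -0.0915] psi 7.1 F [-0.3 -0.5  2.3]
d [ 0.0039 -0.0655  0.001 ] rv [-0.1  -0.11  0.1 ]
```

View pics/w2.png

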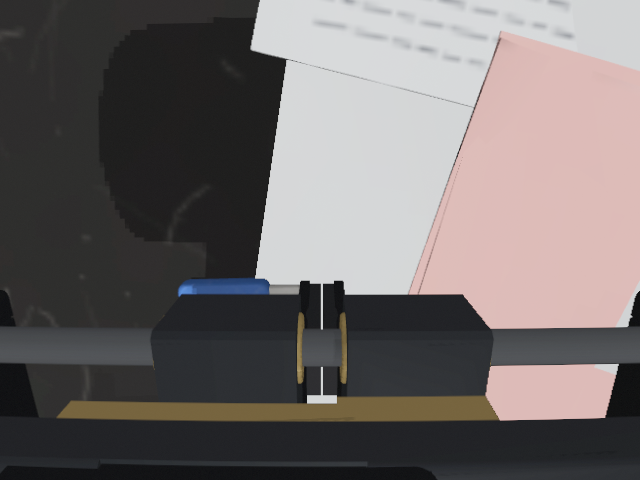

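The USB's blue body spans columns 180–270 and its plug 270–300, touching the finger face at column 300. It is parallel to the push axis.

```bash
python3 steer.py '[[0,0.001,-0.012,0.001,0,0,0],[0,0.002,-0.024,0.002,0,0,0],[0,0.003,-0.036,0.002,0,0,0],[0,0.004,-0.048,0.002,0,0,0],[0,0.005,-0.06,0.002,0,0,0],[0,0.006,-0.072,0.002,0,0,0],[0,0.007,-0.084,0.002,0,0,0],[0,0.008,-0.096,0.002,0,0,0]]'; python3 -c "
from h import *
delta(.4815,-.0,.006,7)
c=cap('wrist','w3')
cv2.imwrite('pics/w3c.png',c['pixels'][200:420,100:420,::-1])
"
```

```text
time_s: 9.7
tcp_pos: [0.4814, 0.0306, 0.0044]
ee_rot: [[0.992, 0.123, 0.0], [0.123, -0.992, 0.002], [0.001, -0.002, -1.0]]
wrist_force: [-0.2, -0.0, -1.2]
gripper_width: 0.006
gripper_force: 0.0
t 9.7 tcp [0.4814 0.0306 0.0044] tr [-0.1827 -0.0756] psi 7.1 F [-0.2 -0.  -1.2]
d [-0.0037  0.0303 -0.0016] rv [-0.11 -0.04  0.06]
```

View pics/w3c.png

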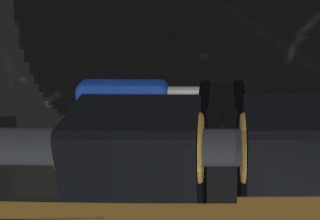

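USB remains parallel and in contact (crop x 75–200), so I keep pushing over the lip.

```bash
python3 steer.py '[[0,0.001,-0.013,0,0,0,0],[0,0.002,-0.026,0,0,0,0],[0,0.003,-0.039,0,0,0,0],[0,0.004,-0.052,0,0,0,0],[0,0.005,-0.065,0,0,0,0],[0,0.006,-0.078,0,0,0,0],[0,0.007,-0.091,0,0,0,0],[0,0.008,-0.104,-0.001,0,0,0]]';python3 steer.py '[[0,0.001,-0.01,-0.001,0,0,0],[0,0.002,-0.02,-0.002,0,0,0],[0,0.003,-0.03,-0.002,0,0,0],[0,0.003,-0.04,-0.002,0,0,0],[0,0.004,-0.05,-0.002,0,0,0],[0,0.004,-0.05,-0.002,0,0,0]]'; python3 -c "
from h import *
delta(.4815,-.0,.006,7)
c=cap('wrist','w4')
cv2.imwrite('pics/w4c.png',c['pixels'][100:420,:420,::-1])
"
```

```text
time_s: 10.55
tcp_pos: [0.4764, 0.1348, 0.0055]
ee_rot: [[0.992, 0.123, 0.0], [0.123, -0.992, 0.002], [0.0, -0.002, -1.0]]
wrist_force: [-0.3, -1.2, 0.3]
gripper_width: 0.008
gripper_force: 0.1
time_s: 11.15
tcp_pos: [0.4747, 0.1852, 0.0078]
ee_rot: [[0.992, 0.124, 0.001], [0.124, -0.992, 0.002], [0.001, -0.002, -1.0]]
wrist_force: [0.1, -1.1, 0.0]
gripper_width: 0.002
gripper_force: 0.0
t 11.15 tcp [0.4747 0.1852 0.0078] tr [-0.0301 -0.0497] psi 7.1 F [ 0.1 -1.1  0. ]
d [-0.0163  0.1846  0.0013] rv [-0.13 -0.08  0.15]
```

View pics/w4c.png

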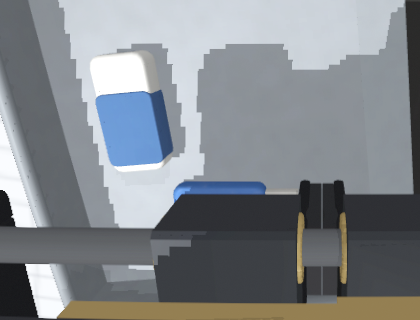

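The USB is in the tray beside the eraser, with its blue body at crop (220,190) and the eraser at (132,110). Retreat and go behind the sharpener.

```bash
python3 steer.py '[[0,0,0.02,-0.001,0,0,0],[0,0,0.03,-0.03,0,0,0],[0,0,0.03,-0.08,0,0,0],[0,0,0.04,-0.13,0,0,0]]'; python3 -c "
from h import *
delta(.664,-.093,.15,35)
c=np.load('pics/top0.npz')
for q in [(372,131,0),(372,102,.125)]: print(world(c,*q))
"
```

```text
time_s: 11.6
tcp_pos: [0.4788, 0.1433, 0.1376]
ee_rot: [[0.992, 0.123, -0.001], [0.123, -0.992, 0.001], [-0.001, -0.001, -1.0]]
wrist_force: [0.7, -0.1, 0.3]
gripper_width: 0.006
gripper_force: 0.0
t 11.6 tcp [0.4788 0.1433 0.1376] tr [-0.0718 -0.0545] psi 7.1 F [ 0.7 -0.1  0.3]
d [ 0.1548  0.2573 -0.0128] rv [ -0.06   0.06 -27.94]
[ 0.75995634 -0.06937522  0.        ]
[ 0.76594665 -0.05832445  0.125     ]
```

```bash
python3 steer.py '[[0,0.155,0.257,-0.013,0,0,-28],[0,0.155,0.257,-0.013,0,0,-28],[0,0.155,0.257,-0.013,0,0,-28],[0,0.155,0.257,-0.013,0,0,-28],[0,0.155,0.257,-0.013,0,0,-28],[0,0.155,0.257,-0.013,0,0,-28],[0,0.155,0.257,-0.013,0,0,-28],[0,0.155,0.257,0.03,0,0,-28]]'; python3 -c "
from h import *
delta(.664,-.093,.04,35)
c=cap('wrist','w5')
c=cap('top','top3')
o=c['pixels'][:,:,::-1].copy();cv2.imwrite('pics/c5.png',np.vstack([cv2.resize(o[160:330,140:300],(480,300)),]))
"
```

```text
time_s: 12.4
tcp_pos: [0.6706, -0.0954, 0.1117]
ee_rot: [[0.82, 0.572, 0.015], [0.572, -0.82, 0.001], [0.013, 0.008, -1.0]]
wrist_force: [-0.4, -0.3, 1.1]
gripper_width: 0.0
gripper_force: 0.0
t 12.4 tcp [ 0.6706 -0.0954  0.1117] tr [-0.3457  0.0829] psi 34.9 F [-0.4 -0.3  1.1]
d [-0.0049 -0.0064  0.0715] rv [ 0.46 -0.73 -0.11]
```

View pics/w5.png

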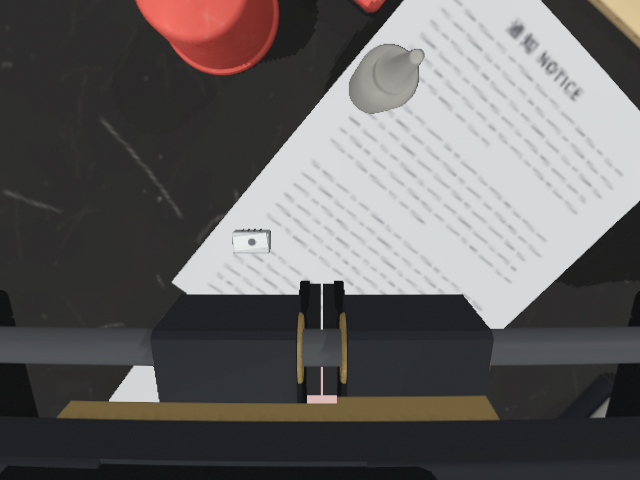

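Wrist view: sharpener at (252,241), its long axis parallel to the tool's closing axis. Glue bottle and cap are clear.

```bash
python3 -c "
from h import *
c=np.load('pics/w5.npz'); p=world(c,252,241,.012); a=world(c,270,241,.012); b=world(c,233,242,.012); print(p,a,b, np.degrees(np.arctan2(*(a-b)[:2])) ,p-a)
t=p[:2]+np.array([.572,-.82])*.0425;print(t)
delta(*t,.04,35)
"
```

```text
[ 0.64382422 -0.05776686  0.012     ] [ 0.65075631 -0.06776098  0.012     ] [ 0.63589789 -0.04757223  0.012     ] 143.647860163688 [-0.00693209  0.00999412  0.        ]
[ 0.66813422 -0.09261686]
t 12.5 tcp [ 0.6601 -0.0929  0.0998] tr [-0.3409  0.0732] psi 34.8 F [-0.7  0.2 -1.3]
d [0.0073 0.005  0.0597] rv [-0.58  0.5  -0.15]
```

```bash
python3 steer.py '[[0,0.005,0.003,0.03,0,0,0],[0,0.005,0.003,0.06,0,0,0],[0,0.005,0.003,0.06,0,0,0],[0,0.005,0.003,0.06,0,0,0]]'; python3 -c "
from h import *
c=cap('wrist','w6')
cv2.imwrite('pics/w6c.png',c['pixels'][100:400,150:450,::-1])
delta(.666,-.093,.006,35)
"
```

```text
time_s: 12.9
tcp_pos: [0.6707, -0.0912, 0.0473]
ee_rot: [[0.818, 0.575, 0.0], [0.575, -0.818, 0.001], [0.001, -0.001, -1.0]]
wrist_force: [0.3, 0.0, 0.2]
gripper_width: 0.004
gripper_force: 0.0
t 12.95 tcp [ 0.6716 -0.0912  0.0484] tr [-0.3417  0.0848] psi 35.1 F [-0.5 -0.6  0.3]
d [-0.0058 -0.0018  0.0424] rv [ 0.03 -0.18  0.13]
```

View pics/w6c.png

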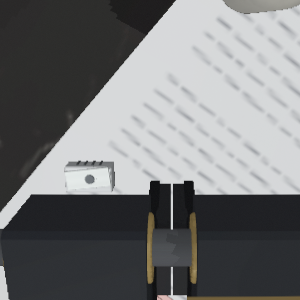

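Sharpener top's centre is at crop (90,179), i.e. pixel (240,279), with its right end at column 264.

```bash
python3 -c "
from h import *
c=np.load('pics/w6.npz'); p=world(c,240,279,.012); a=world(c,264,279,.012); s=r.sense();R=np.array(s['ee_rot'])
for q in(p,a): print(q, R.T@(q-s['tcp_pos']))
"
```

```text
[ 0.64304528 -0.05814353  0.012     ] [-0.00448454 -0.04349853  0.03638557]
[ 0.65033972 -0.06847531  0.012     ] [-0.00446324 -0.03085124  0.03639267]
```

```bash
python3 steer.py '[[0,-0.0045,0,0.02,0,0,0],[0,-0.0045,0,0.042,0,0,0],[0,-0.0045,0,0.042,0,0,0],[0,-0.0045,-0.009,0.042,0,0,0],[0,-0.0045,-0.018,0.042,0,0,0],[0,-0.0045,-0.027,0.042,0,0,0],[0,-0.0045,-0.038,0.042,0,0,0],[0,-0.0045,-0.049,0.042,0,0,0]]';  python3 -c "
from h import *
delta(*wr(-.2,.046),.006,12)
c=cap('wrist','w6')
cv2.imwrite('pics/w7c.png',c['pixels'][200:400,200:400,::-1])
"
```

```text
time_s: 13.75
tcp_pos: [0.6384, -0.0527, 0.005]
ee_rot: [[0.818, 0.575, 0.001], [0.575, -0.818, 0.002], [0.002, -0.001, -1.0]]
wrist_force: [0.0, 0.4, -0.6]
gripper_width: 0.002
gripper_force: 0.1
t 13.75 tcp [ 0.6384 -0.0527  0.005 ] tr [-0.2971  0.0604] psi 35.1 F [ 0.   0.4 -0.6]
d [ 0.0246 -0.0949 -0.0008] rv [-0.08 -0.12 23.09]
```

View pics/w7c.png

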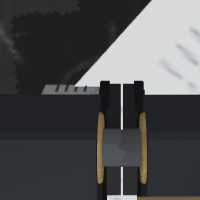

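Sharpener flush against the finger. Now curve the push onto the tray axis.

```bash
python3 steer.py '[[0,0.0003,-0.01,0,0,0,2.9],[0,0.001,-0.02,0,0,0,5.8],[0,0.0023,-0.03,0,0,0,8.7],[0,0.004,-0.04,0,0,0,11.6],[0,0.006,-0.05,0,0,0,14.5],[0,0.009,-0.059,0,0,0,17.4],[0,0.012,-0.068,0,0,0,20.2],[0,0.016,-0.078,0,0,0,23.1]]';  python3 -c "
from h import *
delta(*wr(-.1,.045),.006,12)
c=cap('wrist','w8'); s=r.sense(); R=np.array(s['ee_rot'])
K=c['K'];uu,vv=np.meshgrid(np.arange(640),np.arange(480))
p=cv2.undistortPoints(np.dstack([uu,vv]).reshape(-1,1,2).astype(float),K,c['distortion'])[:,0]
X=np.c_[p[:,0],-p[:,1],-np.ones(len(p))]*c['z_map'].reshape(-1,1);T=c['world_from_camera'];W=X@T[:3,:3].T+T[:3,3]
L=(W-s['tcp_pos'])@R
m=(W[:,2]>.006)&(W[:,2]<.018)&(abs(L[:,1])<.06)&(abs(L[:,0])<.06)
print(m.sum()); print(L[m].min(0),L[m].max(0),np.percentile(L[m],[5,50,95],axis=0))
"
```

```text
time_s: 14.6
tcp_pos: [0.6067, 0.0198, 0.0045]
ee_rot: [[0.979, 0.205, 0.0], [0.205, -0.979, 0.002], [0.001, -0.002, -1.0]]
wrist_force: [0.1, 0.2, 0.5]
gripper_width: 0.006
gripper_force: 0.0
t 14.6 tcp [0.6067 0.0198 0.0045] tr [-0.2195  0.0446] psi 11.9 F [0.1 0.2 0.5]
d [-1.000e-04 -1.194e-01 -1.200e-03] rv [-0.1  -0.04 -0.15]
820
[ 0.00471703 -0.03251785 -0.01338991] [ 0.01196173  0.05803776 -0.00136962] [[ 0.00674277 -0.02942387 -0.0124146 ]
 [ 0.0091392  -0.00524934 -0.00588411]
 [ 0.0110241   0.00926811 -0.00186947]]
```

```bash
python3 steer.py '[[0,0,-0.013,0,0,0,0],[0,0,-0.026,-0.001,0,0,0],[0,0,-0.039,-0.001,0,0,0],[0,0,-0.052,-0.001,0,0,0],[0,0,-0.065,-0.001,0,0,0],[0,0,-0.078,-0.001,0,0,0],[0,0,-0.091,-0.001,0,0,0],[0,0,-0.104,-0.001,0,0,0]]'; python3 steer.py '[[0,0,-0.012,-0.001,0,0,0],[0,0,-0.024,-0.002,0,0,0],[0,0,-0.036,-0.003,0,0,0],[0,0,-0.048,-0.003,0,0,0],[0,0,-0.06,-0.003,0,0,0],[0,0,-0.072,-0.003,0,0,0],[0,0,-0.084,-0.003,0,0,0],[0,0,-0.095,-0.003,0,0,0]]'; python3 steer.py '[[0,0,0,0,0,0,0],[0,0,0.02,-0.001,0,0,0],[0,0,0.03,-0.04,0,0,0],[0,0,0.04,-0.09,0,0,0],[0,0,0.06,-0.14,0,0,0],[0,0,0.08,-0.17,0,0,0],[0,0,0.12,-0.18,0,0,0],[0,0,0.17,-0.18,0,0,0]]'
```

```text
time_s: 15.45
tcp_pos: [0.5852, 0.1222, 0.0056]
ee_rot: [[0.978, 0.207, 0.0], [0.207, -0.978, 0.002], [0.001, -0.002, -1.0]]
wrist_force: [-0.2, -0.5, 0.6]
gripper_width: 0.007
gripper_force: 0.0
time_s: 16.25
tcp_pos: [0.5655, 0.215, 0.0088]
ee_rot: [[0.978, 0.207, 0.0], [0.207, -0.978, 0.002], [0.001, -0.002, -1.0]]
wrist_force: [0.3, 0.7, 0.2]
gripper_width: 0.004
gripper_force: 0.1
time_s: 17.05
tcp_pos: [0.6023, 0.0472, 0.1918]
ee_rot: [[0.978, 0.21, 0.007], [0.21, -0.978, 0.004], [0.007, -0.002, -1.0]]
wrist_force: [1.2, 1.3, 0.2]
gripper_width: 0.003
gripper_force: 0.0
```

```bash
python3 steer.py '[[0,0,0.05,0,0,0,0],[0,0,0.1,0,0,0,0],[0,0,0.15,0,0,0,0],[0,0,0.15,0,0,0,0]]' | head -2; cat > chk.py <<'E'
from h import *
c=cap('top','top9'); K=c['K'];uu,vv=np.meshgrid(np.arange(640),np.arange(480))
p=cv2.undistortPoints(np.dstack([uu,vv]).reshape(-1,1,2).astype(float),K,c['distortion'])[:,0]
X=np.c_[p[:,0],-p[:,1],-np.ones(len(p))]*c['z_map'].reshape(-1,1);T=c['world_from_camera'];W=X@T[:3,:3].T+T[:3,3]
D=W[:,:2]-C; u=D@U; n=D@N
m=(abs(u)<.11)&(abs(n)<.078)&(u<.068)&(W[:,2]>.0075)&(W[:,2]<.024)
k,l,st,ce=cv2.connectedComponentsWithStats(m.reshape(480,640).astype(np.uint8))
for i in range(1,k):
    q=(l.ravel()==i)
    if st[i,4]>8: print(st[i,4],ce[i].round(1),'u',u[q].min().round(4),u[q].max().round(4),'n',n[q].min().round(4),n[q].max().round(4),'z',W[q,2].max().round(4))
for nm,a,b in(('stamp',(.35,.42),(-.04,.03)),('cap',(.69,.79),(-.02,.09)),('glue',(.735,.79),(-.1,-.03))):
    q=(W[:,0]>a[0])&(W[:,0]<a[1])&(W[:,1]>b[0])&(W[:,1]<b[1])&(W[:,2]>.03)&(W[:,2]<.14); print(nm,q.sum(),W[q].mean(0).round(3) if q.any() else '')
    W0=None
s=r.sense(); print(s['tcp_pos'],s['time_s'])
E
python3 chk.py; sed 's/c=cap(.top.,.top9.)/c=np.load("pics\/top0.npz")/' chk.py | python3 -
```

```text
time_s: 17.45
tcp_pos: [0.632, -0.1052, 0.1876]
121 [206.2 231.5] u -0.01 0.0153 n 0.0369 0.0527 z 0.0193
341 [189.  260.7] u 0.031 0.0553 n -0.0269 0.0219 z 0.0202
176 [207.6 280.9] u -0.0038 0.0334 n -0.0559 -0.0357 z 0.0149
stamp 0 
cap 0 
glue 0 
[ 0.63170493 -0.10275347  0.1874797 ] 17.5
stamp 218 [ 0.384 -0.008  0.069]
cap 1005 [0.746 0.037 0.059]
glue 358 [ 0.763 -0.065  0.07 ]
[ 0.63170493 -0.10275347  0.1874797 ] 17.5
```

```bash
sed "s/cap('top','top9')/cap('scene','sc9')/" chk.py | python3 - | tail -4; sed 's/c=cap(.top.,.top9.)/c=np.load("pics\/scene0.npz")/' chk.py | python3 - | tail -4
```

```text
stamp 455 [ 0.38  -0.015  0.059]
cap 897 [0.74  0.028 0.054]
glue 599 [ 0.762 -0.071  0.067]
[ 0.63155986 -0.1010001   0.18762844] 17.55
stamp 450 [ 0.38  -0.015  0.059]
cap 893 [0.74  0.028 0.054]
glue 601 [ 0.762 -0.07   0.067]
[ 0.63155986 -0.1010001   0.18762844] 17.55
```

Bystanders are unmoved, all three items are in the tray, and the arm is clear.

```bash
python3 -c "
from station import r, camrig
print(r.finish_job())"
```

```text
the job is handed in; nothing more can be done
None
```

The eraser, USB stick and sharpener were pushed in that order and lie wholly inside the tray past the lip, with the glue bottle, stamp and cap unmoved; the job was handed in at about 17.6 s of robot time, though I viewed 12 pictures, over the limit of 10.

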